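# Proof-pull a newly glued drawer handle with a spring balance

## Task

Prove that the newly glued handle on the small drawer front in the vise holds: take the spring balance from its black mat, hook it over the middle of the handle and pull straight out and level until the red pointer stands in the green band, keep it there for a good two seconds, and never let it run past the green. Then ease off, unhook the balance and lay it back the right way up, lengthwise on the middle of its mat, with its yellow drag marker left in the green as the record. Do not disturb the clamp or the ratchet.

Things in the scene. Friction and masses are not known exactly. Their poses are not given: they have to be found in the camera images.
- vise: Blue machine vise bolted down, gripping a wooden drawer front upright (170 wide, 18 thick, 26 to 172 above the bench). Origin: bench level under the middle of the front's handle side. That face looks along -x (straight out); y along the handle, z up. Under the handle: jaw 100 wide to x -44, 57 high; then screw and tommy bar to x -185, y +-44, under 52 high. Ears 150 wide. Cannot move.
- handle_mid (a point): Middle of the glued aluminium handle: a round bar 10 thick lying along the vise's y (96 between its two feet), its axis 34 out from the drawer front's face (29 of free space behind the bar) and 115 above the bench. Axes as the vise's.
- glued_handle (a joint): How far the glued handle has come off the drawer front, m: 0 as glued. The glue holds up to about 24 N; beyond, the handle slides off along the vise's -x and stays off.
- pull_balance: Hand spring balance on the mat, 174 long with hook, 42 wide, 38 high (45 with the pointer), about 0.28 kg. Origin: middle of its flat underside; +x along its axis to the hook, +z up (scale on top). Orange end flange x -86 to -78; black grip; aluminium housing x -32 to 48; then rod and hook. Pull axis 20 above the underside. Scale zero at x -21, green 33 to 45 mm on from it, then red.
- balance_grip (a point): Middle of the balance's black grip, 55 behind its origin and 19 above its underside: 46 long (x), 28 wide (y), 36 high; to be taken here from above, fingers closing along the balance's y. Axes as the balance's.
- balance_rod (a joint): How far the rod with hook and red pointer is drawn out of the housing, m: 0 at rest, 0.060 at the stop. Spring 300 N/m: green band 0.033 to 0.045 (10 to 13.5 N), red beyond. It goes back to 0 by itself.
- drag_marker (a joint): Yellow marker in the scale's slot, pushed on by the red pointer and left by friction at the greatest pull, m, on the same scale (within about 1 mm). It starts at an earlier test's low reading, 0 to 0.012.
- hook_throat (a point): Where the bar's axis should lie in the hook: on the pull axis, 74 ahead of the balance's origin (rod at rest), moving with the rod. The hook of 5 mm rod opens downward and is lowered over the bar: crown underside 10 above this point, front leg's inner side 8 ahead, its tip 17 below and 15 ahead, rear leg 16 behind. Pulled, the bar bears on the front leg, its axis 3 ahead of this point.
- rest_mat: Black rubber mat 250 x 110 x 3 fixed on the bench. Origin: centre of its underside; x along its length, the balance lies along it. It cannot move.
- c_clamp: Dark green C-clamp 125 x 122 x 18 lying loose on the bench, left of the vise. Origin: centre of its underside.
- ratchet: Bright ratchet wrench 195 long, 28 wide, 22 high, lying loose at the right end of the bench. Origin: centre of its underside.

How it is judged:
By the outcome, as a careful person would: the job done as asked, in the order asked, and still so for the second after the job is handed in, with the robot touching nothing.
It also fails if it takes over 56 s, if anything falls off the work surface, if the arm or the gripper's body presses on something with over 40 N, if the wrist force passes 120 N, or if a joint passes its speed limit or range.

## Robot

A 6-joint arm with a two-finger parallel gripper is mounted at the origin on a cart in front of the work surface, level with it; the furniture and walls round the work are solid. World frame = base frame: x ahead of the robot, y to its left, z up, the work surface at z = 0. Lengths are in m, angles in rad, forces in N, time in s.
With the tool pointing down it reaches from about 0.35 to 0.975 m from the base axis. Payload 4.9 kg.
Tool frame: the origin (TCP) lies midway between the tips of the shut fingers; the grasp point (between the pads) lies 19 mm behind it; z points along the fingers, y is the line along which they close (so a half turn about z gives the same grasp; the last joint's range is limited). The gripper opens to 85 mm and grips with 20 to 120 N. Pads are 22 mm wide; open, the fingers measure 114 mm over their backs; the gripper's body (76 mm by 85 mm) begins 54 mm behind the grasp point. The pads swing forward as they close: fully open they stand 13 mm farther back than shut.
Start: joints at [1.162, 0.053, 1.613, -0, 1.476, -0.119], TCP at [0.179, 0.599, 0.231] pointing down, gripper open.
Joint ranges: [-3.01, 3.01], [-1.01, 2.22], [0.06, 2.58], [-1.02, 4.17], [0.09, 2.62], [-3.14, 3.14]. Speed limits (rad/s): [2.57, 2.57, 3.14, 3.14, 3.14, 3.14].

## Interface

Orientations are given as a unit quaternion [w, x, y, z].
In Python, from plant import state, grab_frame, job_done, cut_out, place_of gives the robot as it stands.
- The arm moves only by the tool jog_arm, never from a script. Its argument "motion" is text: rows parted by semicolons, each of 7 numbers parted by spaces: the opening in per cent of the stroke, from 0 (shut) to 100 (fully open), then the shift along the tool's x, y, z as a fraction of full scale, then the turn, a rotation vector about the tool's x, y, z as a fraction of full scale. A call has exactly 5 rows; each row is the pose to reach, as a shift and turn from the pose commanded when the call began, along the tool's axes at that moment; what a row does not reach only later rows make up. Full scale, the value 1, is 50 cm for a shift and 1.5 rad for a turn. A row lasts 1/8 s, in which the tool goes at most 62.5 mm and 10.7 degrees, less where a joint would pass 70% of its speed; a pose out of reach is approached as far as the arm can. A call with a number of a shift or a turn outside -1 to 1 is refused whole. A call with a gripper value outside its range is refused whole. The fingers move at their own pace and stop on an object; the grip force is fixed at half the most. Time passes only in rows, so rows that repeat a pose let the fingers close, or fill a call up. It gives the time, the measured TCP pose, the force, the opening and the grip force at its end, in the units of the state.
- state(): the state, without advancing time (a new reading comes with each control period).
- grab_frame(name): name is "scene" or "side" or "wrist"; returns a dict with "color" (384x512x3 uint8, red, green, blue), "range_z" (384x512 float32, m along the optical axis (not along the pixel's ray), 0 where there is no reading), "intrinsics" (3x3 intrinsics, pixels), "world_from_camera" (4x4, takes a point from camera to world coordinates). Camera axes: x right, y up, looking along -z (the intrinsics and any distortion apply to the point x, -y, -z); pixel columns grow to the right and rows downward; lengths in m; the calibration is good to about 2 mm. The wrist camera is an equidistant fisheye: a pixel r from the principal point sees the ray r / f radians off the axis. A picture is of the moment at which its call begins.
- job_done(): hands the job in; it is judged then, once.
Trained networks look in the newest picture that a camera, given by its name, has taken for a name from the list of things; names that differ only in an ending like _2 or _b are one class to them, and where a whole thing is asked for, a point or a joint stands for the part that bears it (a point fixed in the world has none). Each returns a list of dicts, best first, with "p" (0 to 1); they miss things now and then, are a little off and sometimes report something else, mostly with a low value. They report only what shows in the picture. A call takes as long as a camera call.
- cut_out(camera, thing): "pixels" (384x512 bool, what is visible of it).
- place_of(camera, thing): "at" ([x, y, z] in m, in world coordinates, good to about 4 mm: a listed point, or the origin of a listed thing).
The state is a dict: "time": time; "joint_pos": joint angles; "joint_vel": joint speeds; "joint_efforts": joint torques, N m; "tool_pos": TCP position; "tool_rot": TCP orientation; "contact_force": force on the tool from outside, world axes, zero at the start; "ft_torque": the same for the moment, N m; "gripper_width": opening from 0.0 (shut) to 1.0 (fully open); "grasp_force": force on a finger pad.
Only numpy, scipy, OpenCV 4.12 (cv2) and the standard library are available. Lean on these libraries where they do the work, as an engineer would, in place of code of your own. Each camera call takes 0.05 s, during which the arm holds its last target. There are 200 camera calls.

## Working session

There is one attempt and no reset: what is moved stays moved. The work goes in short steps, Python scripts to look and compute and a tool call to move; the robot and the scene stay as the last step left them, time stands still between calls to the robot, and variables do not carry over. Pictures are saved under pics/ and viewed, at most 10 in all, crops included, and the job is handed in when it is done.

Besides the shell and the picture viewer there is one more tool, called as name(argument=value, ...), one argument or row to a line, values as JSON. jog_arm: Moves the arm, as the interface text tells. Shift numbers are shares of 50 cm and turn numbers shares of 1.5 rad, none past 1 either way. Its arguments: {"type":"object","properties":{"motion":{"type":"string"}},"required":["motion"]}

```bash
mkdir -p pics; ls; cat > h.py <<'E'
import numpy as np, cv2
from plant import *
from scipy.spatial.transform import Rotation as R
def save(f,n): cv2.imwrite('pics/'+n,f['color'][:,:,::-1])
def pts(f,mask):
    v,u=np.nonzero(mask&(f['range_z']>0)); d=f['range_z'][v,u]; K=f['intrinsics']
    c=np.c_[(u-K[0,2])/K[0,0]*d,-(v-K[1,2])/K[1,1]*d,-d,np.ones(len(d))]
    return (c@f['world_from_camera'].T)[:,:3]
def Rt(s):
    q=s['tool_rot']; return R.from_quat([q[1],q[2],q[3],q[0]])
E
python3 - <<'E'
from h import *
s=state(); print(s)
for c in ['scene','side']:
    f=grab_frame(c); save(f,c+'1.png'); print(c,f['intrinsics'].tolist(),f['world_from_camera'].round(3).tolist())
    for t in ['vise','handle_mid','pull_balance','balance_grip','hook_throat','rest_mat','c_clamp','ratchet','drag_marker']:
        try: print(t,[(round(d['p'],2),np.round(d['at'],4).tolist()) for d in place_of(c,t)[:2]])
        except Exception as e: print(t,e)
    for t in ['pull_balance','rest_mat','glued_handle']:
        for d in cut_out(c,t)[:1]:
            P=pts(f,d['pixels']); 
            if len(P)<5: continue
            xy=P[:,:2].astype(np.float32); print(t,round(d['p'],2),len(P),P.min(0).round(3),P.max(0).round(3),cv2.minAreaRect(xy))
a=cv2.imread('pics/scene1.png');b=cv2.imread('pics/side1.png')
cv2.imwrite('pics/both.png',cv2.resize(np.vstack([a,b]),(400,600)))
E
```

```text
pics
{'time': 0.0, 'joint_pos': array([ 1.16201565e+00,  5.33596933e-02,  1.61432221e+00, -3.09454396e-05,
        1.47597320e+00, -1.19010916e-01]), 'joint_vel': array([ 0.00146897, -0.00063611, -0.00016734,  0.00041147, -0.00022895,
       -0.00136182]), 'joint_efforts': array([-1.05010939e-03, -3.93689525e+01, -3.70175421e+01, -1.67753615e-04,
        7.08385240e-03, -1.28829726e-05]), 'tool_pos': array([0.17834497, 0.59835814, 0.2300444 ]), 'tool_rot': array([-2.54119695e-04,  1.44376976e-01,  9.89522221e-01, -9.99542237e-04]), 'contact_force': array([-0.72962775,  1.33091468, -0.56104304]), 'ft_torque': array([ 0.01004942, -0.01485891, -0.03814593]), 'grasp_force': 0.0, 'gripper_width': 1.0030249036318537}
scene [[350.43553732498196, 0.0, 258.77880006991484], [0.0, 350.43553732498196, 196.81134451612334], [0.0, 0.0, 1.0]] [[0.759, 0.467, -0.453, -0.022], [-0.651, 0.538, -0.536, -0.586], [-0.007, 0.702, 0.713, 0.964], [0.0, 0.0, 0.0, 1.0]]
vise [(0.86, [0.5974, 0.3214, -0.0005])]
handle_mid [(0.63, [0.5718, 0.3097, 0.1163])]
pull_balance [(0.97, [0.4646, -0.1314, 0.0031])]
balanc
[... 1171 characters left out ...]
-0.1335, 0.0053])]
balance_grip [(0.68, [0.4276, -0.1789, 0.0248])]
hook_throat [(0.5, [0.5015, -0.0721, 0.0201])]
rest_mat [(0.83, [0.4514, -0.1406, 0.0031])]
c_clamp [(0.76, [0.4324, 0.4587, -0.0042])]
ratchet [(0.64, [0.5254, -0.3641, -0.003])]
drag_marker it knows: balance_grip, c_clamp, handle_mid, hook_throat, pull_balance, ratchet, rest_mat, vise
pull_balance 0.63 322 [ 0.4   -0.288 -0.001] [ 0.511 -0.06   0.048] ((0.45822691917419434, -0.172387957572937), (0.24360433220863342, 0.0872798040509224), 54.22092819213867)
rest_mat 0.64 454 [ 0.353 -0.237 -0.001] [ 0.555 -0.005  0.023] ((0.4516430199146271, -0.13813439011573792), (0.2534945011138916, 0.10976781696081161), 60.06418991088867)
```

View pics/scene1.png

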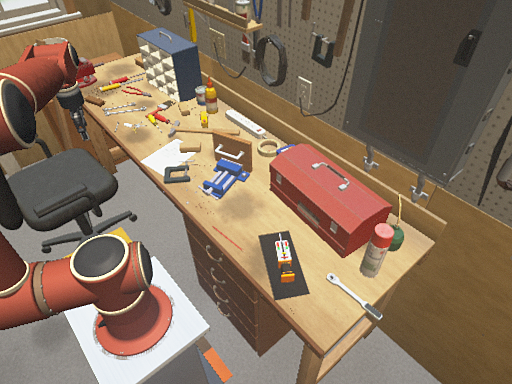

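View pics/side1.png

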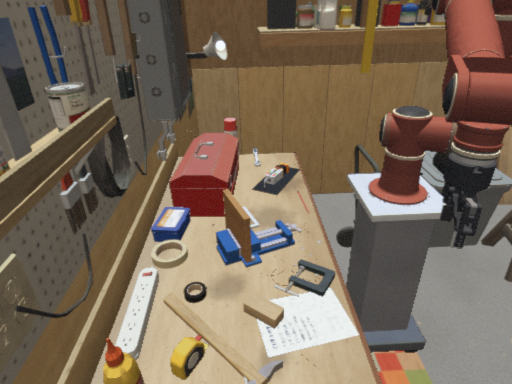

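The scene picture shows the balance on its mat around (284,258) and the vise and front at (228,170), with the handle at (232,152). The side picture shows the clamp at (312,275) and the ratchet at (255,157), both clear of the work. I'll move toward the balance with the tool y axis turning to about -33°.

jog_arm(
  motion="100 -0.1 -0.1 -0.05 0 0 0.12; 100 -0.2 -0.21 -0.08 0 0 0.24; 100 -0.3 -0.31 -0.08 0 0 0.36; 100 -0.4 -0.42 -0.08 0 0 0.48; 100 -0.5 -0.52 -0.08 0 0 0.6",
)

```text
time: 1.82
tool_pos: [0.3197, 0.324, 0.2714]
tool_rot: [0.0, 0.563, 0.827, 0.001]
contact_force: [0.4, 0.1, -0.4]
gripper_width: 1.003
grasp_force: 0.0
```

```bash
cat >> h.py <<'E'
def go(p,yaw_y,tilt=0):
    "shares for TCP world target p with tool down and tool y at yaw_y degrees"
    s=state(); r=Rt(s); t=np.radians(yaw_y)
    y=np.array([np.cos(t),np.sin(t),0]); z=np.array([0,0,-1.]); G=R.from_matrix(np.c_[np.cross(y,z),y,z])
    print('t',round(s['time'],2),'pos',s['tool_pos'].round(4),'F',s['contact_force'].round(1),'w',round(s['gripper_width'],3),'gf',round(s['grasp_force'],1))
    print('shift',(r.inv().apply(np.array(p)-s['tool_pos'])/.5).round(4),'turn',((r.inv()*G).as_rotvec()/1.5).round(4))
E
python3 -c "
from h import *
go([.43,-.178,.22],-33)"
```

```text
t 1.82 pos [0.3197 0.324  0.2714] F [ 0.4  0.1 -0.4] w 1.003 gf 0.0
shift [-1.0149 -0.1633  0.1023] turn [ 8.000e-04 -6.000e-04  6.345e-01]
```

jog_arm(
  motion="100 -0.12 -0.02 0 0 0 0.12; 100 -0.24 -0.04 0 0 0 0.24; 100 -0.36 -0.06 0 0 0 0.36; 100 -0.48 -0.08 0 0 0 0.48; 100 -0.6 -0.1 0 0 0 0.6",
)

```text
time: 2.45
tool_pos: [0.3843, 0.0267, 0.2713]
tool_rot: [0.001, 0.866, 0.499, 0.001]
contact_force: [0.6, -0.2, 0.3]
gripper_width: 0.999
grasp_force: 0.0
```

```bash
python3 -c "
from h import *
go([.43,-.178,.22],-33)"
```

```text
t 2.45 pos [0.3843 0.0267 0.2713] F [ 0.6 -0.2  0.3] w 0.999 gf 0.0
shift [-0.3086  0.284   0.1029] turn [ 0.0011 -0.0006  0.0341]
```

jog_arm(
  motion="100 -0.08 0.07 0.02 0 0 0.03; 100 -0.16 0.145 0.05 0 0 0.03; 100 -0.24 0.22 0.08 0 0 0.03; 100 -0.31 0.285 0.1 0 0 0.03; 100 -0.31 0.285 0.1 0 0 0.03",
)

```text
time: 3.08
tool_pos: [0.4306, -0.1789, 0.2197]
tool_rot: [-0.001, 0.877, 0.481, -0.001]
contact_force: [-0.3, 0.8, -0.2]
gripper_width: 0.999
grasp_force: 0.0
```

```bash
python3 - <<'E'
from h import *
f=grab_frame('wrist'); save(f,'w1.png'); K=f['intrinsics']; print(K.tolist()); print(f['world_from_camera'].round(3).tolist())
for t in ['balance_grip','pull_balance','hook_throat','rest_mat']:
    print(t,[(round(d['p'],2),np.round(d['at'],4).tolist()) for d in place_of('wrist',t)[:1]])
def fp(f,mask):
    K=f['intrinsics'];v,u=np.nonzero(mask&(f['range_z']>0)); d=f['range_z'][v,u]
    x=u-K[0,2];y=v-K[1,2];r=np.hypot(x,y)+1e-9;k=np.tan(r/K[0,0])/r
    return (np.c_[x*k*d,-y*k*d,-d,np.ones(len(d))]@f['world_from_camera'].T)[:,:3]
for t in ['pull_balance','rest_mat','balance_grip']:
    for d in cut_out('wrist',t)[:1]:
        P=fp(f,d['pixels']); print(t,d['p'],P.min(0).round(3),P.max(0).round(3))
        hi=P[(P[:,2]>.012)] if t!='rest_mat' else P[P[:,2]<.01]
        if len(hi)>5: print(len(hi),cv2.minAreaRect(hi[:,:2].astype(np.float32)),hi.mean(0))
go([.43,-.178,.22],-33)
# drawer front from scene
f=grab_frame('scene')
for c,t in [('scene','vise'),('scene','handle_mid')]:
    for d in cut_out(c,t)[:1]:
        P=pts(f,d['pixels']);hi=P[(P[:,2]>.11)]; print(t,len(hi),cv2.minAreaRect(hi[:,:2].astype(np.float32)),hi.mean(0).round(4))
        np.save(t+'.npy',P)
    print([(np.round(d['at'],4).tolist(),d['p']) for d in place_of(c,t)])
E
```

```text
[[297.3186396354542, 0.0, 259.950275895011], [0.0, 297.3186396354542, 197.53728061328025], [0.0, 0.0, 1.0]]
[[0.843, 0.509, 0.174, 0.476], [-0.538, 0.799, 0.268, -0.111], [-0.003, -0.32, 0.947, 0.361], [0.0, 0.0, 0.0, 1.0]]
balance_grip [(0.69, [0.4265, -0.1776, 0.0209])]
pull_balance [(0.79, [0.4602, -0.134, 0.0041])]
hook_throat [(0.65, [0.5008, -0.0731, 0.0261])]
rest_mat []
pull_balance 0.89 [ 0.397 -0.214  0.001] [ 0.509 -0.064  0.049]
4176 ((0.46006178855895996, -0.134802907705307), (0.1704537719488144, 0.042836789041757584), 55.25509262084961) [ 0.45529947 -0.14202553  0.03940633]
rest_mat 0.8 [ 0.345 -0.275 -0.003] [ 0.558 -0.008  0.041]
13172 ((0.4504162669181824, -0.1407833695411682), (0.2532040774822235, 0.1125701442360878), 61.23616027832031) [ 0.45368754 -0.13342988  0.00198432]
balance_grip 0.56 [ 0.398 -0.214  0.   ] [ 0.511 -0.064  0.049]
4161 ((0.46042972803115845, -0.13441067934036255), (0.1715010404586792, 0.04245138168334961), 55.097373962402344) [ 0.455417   -0.14184347  0.03941166]
t 3.48 pos [ 0.4313 -0.1759  0.2214] F [ 0.4 -0.4  0.7] w 0.998 gf 0.0
shift [-0.0049  0.      0.0029] turn [ 0.0007 -0.      0.009 ]
vise 1 ((0.2815483510494232, -0.14844438433647156), (0.0, 0.0), 0.0) [ 0.2815 -0.1484  0.4837]
[([0.5962, 0.3214, -0.0027], 0.59)]
[]
```

View pics/w1.png

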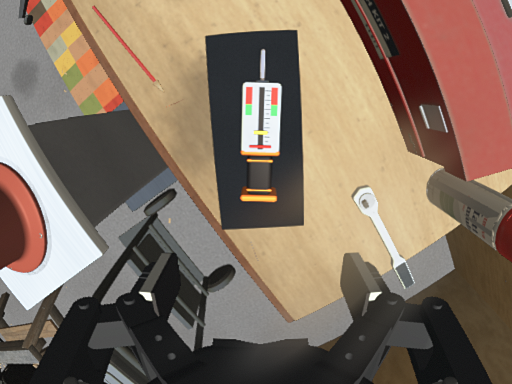

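The wrist picture shows the balance at (260,140) on the mat, right way up with the hook at the top. The red pointer is at zero at (258,147), the marker is at (258,132) and the flange is at (258,197). From this I get a balance yaw of about 55.2° and the grip at (0.428,-0.179).

```bash
python3 -c "
from h import *
go([.428,-.179,.006],-34.8)"
```

```text
t 3.73 pos [ 0.4312 -0.1764  0.221 ] F [-0.4  0.1 -0.5] w 1.005 gf 0.0
shift [-0.0077 -0.0027  0.4301] turn [ 0.0002 -0.      0.0293]
```

jog_arm(
  motion="100 -0.004 -0.003 0.1 0 0 0.03; 100 -0.008 -0.003 0.2 0 0 0.03; 100 -0.008 -0.003 0.3 0 0 0.03; 100 -0.008 -0.003 0.37 0 0 0.03; 100 -0.008 -0.003 0.4 0 0 0.03",
)

```text
time: 4.35
tool_pos: [0.4263, -0.1783, 0.0187]
tool_rot: [-0.002, 0.887, 0.463, -0.001]
contact_force: [0.7, 0.0, -0.5]
gripper_width: 1.0
grasp_force: 0.0
```

```bash
python3 -c "
from h import *
go([.428,-.179,.006],-34.8)"
```

```text
t 4.35 pos [ 0.4263 -0.1783  0.0187] F [ 0.7  0.  -0.5] w 1.0 gf 0.0
shift [0.0009 0.0037 0.0253] turn [-0.0027  0.0001 -0.0011]
```

jog_arm(
  motion="100 0 0.002 0.015 0 0 0; 60 0 0.002 0.025 0 0 0; 0 0 0.002 0.025 0 0 0; 0 0 0.002 0.025 0 0 0; 0 0 0.002 0.025 0 0 0",
)

```text
time: 4.97
tool_pos: [0.4294, -0.1804, 0.0096]
tool_rot: [0.001, 0.887, 0.463, 0.001]
contact_force: [-0.3, -0.8, 3.0]
gripper_width: 0.321
grasp_force: 60.3
```

jog_arm(
  motion="0 0 0 0 0 0 0; 0 0 0 -0.01 0 0 0; 0 0 0 -0.03 0 0 0; 0 0 0 -0.06 0 0 0; 0 0 0 -0.06 0 0 0",
)

```text
time: 5.6
tool_pos: [0.4298, -0.1806, 0.0403]
tool_rot: [0.002, 0.887, 0.463, 0.001]
contact_force: [-0.2, -0.4, -3.1]
gripper_width: 0.316
grasp_force: 59.5
```

```bash
python3 - <<'E'
from h import *
f=grab_frame('wrist'); save(f,'w2.png')
a=cv2.imread('pics/w2.png')
go([.43,0,.3],-50)
f=grab_frame('scene'); save(f,'s2.png')
b=cv2.imread('pics/s2.png')[120:300,150:390]
cv2.imwrite('pics/c2.png',np.hstack([a[60:384,120:420],cv2.resize(b,(432,324),interpolation=cv2.INTER_CUBIC)]))
P=np.load('vise.npy')
print(P.min(0),P.max(0),len(P))
for c in ['scene']:
  for t in ['glued_handle','handle_mid','vise']:
    for d in cut_out(c,t)[:1]:
      v,u=np.nonzero(d['pixels']); print(t,d['p'],len(u),u.min(),u.max(),v.min(),v.max())
E
```

```text
t 5.65 pos [ 0.4292 -0.1803  0.0395] F [-0.1 -0.5 -3.4] w 0.322 gf 59.5
shift [ 0.2966 -0.2037 -0.5215] turn [ 0.0015 -0.0002  0.1758]
[ 0.28154836 -0.14844439  0.00253639] [0.57528049 0.36284423 0.48371317] 602
glued_handle 0.49 59 216 241 145 157
handle_mid 0.68 92 215 242 145 158
vise 0.9 1269 212 251 130 172
```

View pics/c2.png

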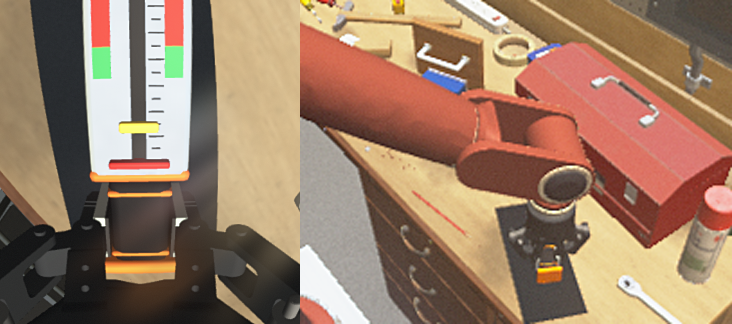

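The balance is held squarely by its black grip, with the pointer at (140,163) and the marker at (140,128) in the crop. I'll carry it to the vise, raising it first and turning later.

jog_arm(
  motion="0 0 0 -0.12 0 0 0; 0 0.06 -0.05 -0.22 0 0 0; 0 0.14 -0.12 -0.28 0 0 0; 0 0.22 -0.18 -0.3 0 0 0; 0 0.3 -0.25 -0.3 0 0 0",
)

```text
time: 6.48
tool_pos: [0.4122, 0.016, 0.1897]
tool_rot: [0.001, 0.887, 0.462, 0.001]
contact_force: [-0.2, 0.8, -2.6]
gripper_width: 0.314
grasp_force: 60.9
```

jog_arm(
  motion="0 0.08 -0.06 0 0 0 0.08; 0 0.16 -0.13 0 0 0 0.19; 0 0.25 -0.2 0 0 0 0.3; 0 0.32 -0.26 0 0 0 0.38; 0 0.366 -0.3 0 0 0 0.43",
)

```text
time: 7.1
tool_pos: [0.3923, 0.2527, 0.1877]
tool_rot: [-0.0, 0.988, 0.158, -0.001]
contact_force: [0.4, -1.3, -3.8]
gripper_width: 0.319
grasp_force: 60.9
```

jog_arm(
  motion="0 0 0 0 0 0 0; 0 0 0 0 0 0 0; 0 0 0 0 0 0 0; 0 0 0 0 0 0 0; 0 0 0 0 0 0 0",
)

```text
time: 7.72
tool_pos: [0.3936, 0.2501, 0.1885]
tool_rot: [-0.0, 0.988, 0.157, 0.0]
contact_force: [-0.7, 0.3, -3.4]
gripper_width: 0.32
grasp_force: 60.8
```

```bash
cat >> h.py <<'E'
def fp(f,mask):
    K=f['intrinsics'];v,u=np.nonzero(mask&(f['range_z']>0)); d=f['range_z'][v,u]
    x=u-K[0,2];y=v-K[1,2];r=np.hypot(x,y)+1e-9;k=np.tan(r/K[0,0])/r
    return (np.c_[x*k*d,-y*k*d,-d,np.ones(len(d))]@f['world_from_camera'].T)[:,:3]
E
python3 - <<'E'
from h import *
f=grab_frame('wrist'); save(f,'w3.png')
for t in ['handle_mid','hook_throat','vise','balance_grip']:
    print(t,[(round(d['p'],2),np.round(d['at'],4).tolist()) for d in place_of('wrist',t)[:1]])
for t in ['vise','handle_mid','pull_balance']:
    for d in cut_out('wrist',t)[:1]:
        P=fp(f,d['pixels']); np.save('w_'+t,P); print(t,round(d['p'],2),len(P),P.min(0).round(3),P.max(0).round(3))
        for lo,hi in [(.07,.1),(.1,.13),(.13,.165),(.165,.18)]:
            Q=P[(P[:,2]>lo)&(P[:,2]<hi)]
            if len(Q)>8: print(lo,len(Q),cv2.minAreaRect(Q[:,:2].astype(np.float32)))
go([.392,.251,.19],-72)
f=grab_frame('side')
for t in ['handle_mid','hook_throat','vise','balance_grip']:
    print(t,[(round(d['p'],2),np.round(d['at'],4).tolist()) for d in place_of('side',t)[:1]])
E
```

```text
handle_mid []
hook_throat []
vise [(0.28, [0.4478, 0.2654, 0.1787])]
balance_grip [(0.61, [0.3931, 0.2525, 0.1958])]
vise 0.6 3820 [ 0.493  0.236 -0.003] [0.61  0.386 0.215]
pull_balance 0.81 26898 [-0.598  0.029 -0.754] [0.548 0.352 0.255]
t 8.12 pos [0.3934 0.2506 0.1884] F [-0.4 -0.4 -3.3] w 0.323 gf 60.8
shift [-0.0025 -0.0016 -0.0032] turn [-0.      0.      0.0018]
handle_mid [(0.53, [0.5685, 0.3059, 0.1172])]
hook_throat []
vise [(0.85, [0.6006, 0.3214, 0.0038])]
balance_grip [(0.93, [0.394, 0.2514, 0.2036])]
```

View pics/w3.png

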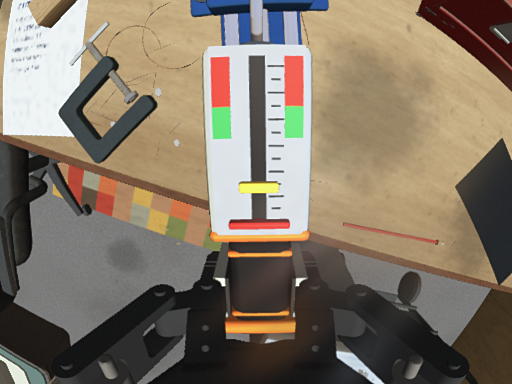

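The wrist picture shows the balance held true, with the jaw edge level at the top around (260,5), so the yaw is already close. The front is out of this view, so I'll get its plane and the handle from the depth in the other two cameras.

```bash
python3 - <<'E'
from h import *
for c in ['scene','side']:
    f=grab_frame(c); save(f,c+'4.png'); P=pts(f,np.ones((384,512),bool))
    rel=P[:,:2]-[.60,.32]
    Q=P[(np.hypot(*rel.T)<.105)&(P[:,2]>.10)&(P[:,2]<.18)]
    print(c,len(Q))
    if len(Q)<20: continue
    x=Q[:,0]*np.cos(.3)+Q[:,1]*np.sin(.3)
    print(np.histogram(x,bins=np.arange(.55,.76,.01)))
    T=Q[Q[:,2]>.16]; print('top',len(T),cv2.minAreaRect(T[:,:2].astype(np.float32)),T.mean(0).round(4))
    # plane through the dominant face (RANSAC-like by line fit)
    m=(Q[:,2]<.165)&(x>.65)
    vx,vy,x0,y0=cv2.fitLine(Q[m][:,:2].astype(np.float32),cv2.DIST_HUBER,0,.001,.001).ravel()
    print('face line yaw',np.degrees(np.arctan2(vy,vx)),x0,y0,m.sum())
    for d in cut_out(c,'glued_handle')[:1]:
        H=pts(f,d['pixels']);H=H[(H[:,2]>.1)&(H[:,2]<.13)&(H[:,0]>.5)&(H[:,0]<.65)]; 
        hx=H[:,0]*np.cos(.3)+H[:,1]*np.sin(.3); print('handle',len(H),d['p'],np.sort(hx).round(3)[::4], H.max(0))
    print([(np.round(d['at'],4).tolist(),d['p']) for d in place_of(c,'hook_throat')])
a=cv2.imread('pics/scene4.png')[90:230,130:330];b=cv2.imread('pics/side4.png')[150:290,170:370]
cv2.imwrite('pics/c4.png',np.hstack([cv2.resize(i,(400,280),interpolation=cv2.INTER_CUBIC) for i in (a,b)]))
E
```

```text
scene 757
(array([  0,   0,   0,   0,   0,   0,   0,   6,  53,  13,  12, 233, 366,
        63,  11,   0,   0,   0,   0,   0]), array([0.55, 0.56, 0.57, 0.58, 0.59, 0.6 , 0.61, 0.62, 0.63, 0.64, 0.65,
       0.66, 0.67, 0.68, 0.69, 0.7 , 0.71, 0.72, 0.73, 0.74, 0.75]))
top 226 ((0.6097319722175598, 0.3242788314819336), (0.0231176745146513, 0.1684892326593399), 21.756742477416992) [0.608  0.3188 0.1712]
face line yaw -68.47439 0.61068606 0.30073687 497
handle 100 0.52 [0.627 0.63  0.631 0.632 0.632 0.633 0.633 0.634 0.635 0.635 0.636 0.636
 0.637 0.638 0.639 0.643 0.643 0.646 0.65  0.654 0.658 0.66  0.663 0.665
 0.669] [0.61678928 0.38461224 0.1262567 ]
[]
side 848
(array([  0,   0,   0,   0,   0,   0,   0,   0,  43,  47,   9,  28, 161,
       369, 191,   0,   0,   0,   0,   0]), array([0.55, 0.56, 0.57, 0.58, 0.59, 0.6 , 0.61, 0.62, 0.63, 0.64, 0.65,
       0.66, 0.67, 0.68, 0.69, 0.7 , 0.71, 0.72, 0.73, 0.74, 0.75]))
top 287 ((0.6123455762863159, 0.3264922499656677), (0.018476208671927452, 0.1681707501411438), 21.29682159423828) [0.6101 0.3376 0.1697]
face line yaw -68.48616 0.6153855 0.3411314 512
[([0.5208, 0.2923, 0.2002], 0.39)]
```

View pics/c4.png

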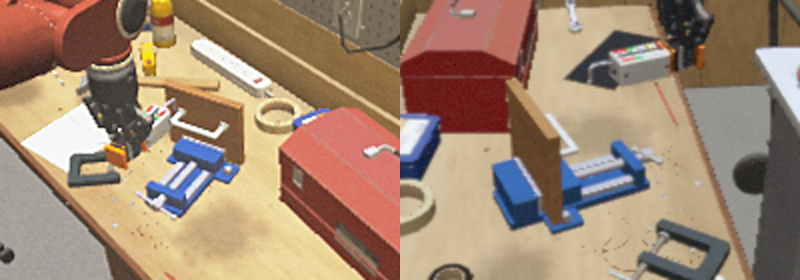

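The crops show the front and handle clear, with the balance hanging true. The vise yaw is about 21.5° and the handle middle is about (0.5705,0.309,0.115). Next is the hover position above the bar.

```bash
python3 -c "
from h import *
go([.4533,.2628,.156],-68.5)"
```

```text
t 8.68 pos [0.3935 0.2506 0.1884] F [-0.4 -0.4 -3.1] w 0.318 gf 60.8
shift [0.1213 0.0141 0.0648] turn [-0.      0.     -0.0389]
```

jog_arm(
  motion="0 0.03 0.004 0 0 0 -0.02; 0 0.07 0.008 0 0 0 -0.039; 0 0.11 0.014 0.02 0 0 -0.039; 0 0.121 0.014 0.05 0 0 -0.039; 0 0.121 0.014 0.065 0 0 -0.039",
)

```text
time: 9.3
tool_pos: [0.4521, 0.2625, 0.1541]
tool_rot: [0.0, 0.982, 0.186, -0.002]
contact_force: [-0.1, 0.1, -2.5]
gripper_width: 0.318
grasp_force: 60.9
```

```bash
python3 - <<'E'
from h import *
go([.4533,.2628,.101],-68.5)
o=[]
for c,(r0,r1,c0,c1) in [('scene',(110,180,190,290)),('side',(170,240,210,310))]:
    f=grab_frame(c); save(f,c+'5.png')
    for t in ['handle_mid','hook_throat','balance_grip']:
        print(c,t,[(round(d['p'],2),np.round(d['at'],4).tolist()) for d in place_of(c,t)[:1]])
    o.append(cv2.resize(cv2.imread('pics/'+c+'5.png')[r0:r1,c0:c1],(400,280),interpolation=cv2.INTER_CUBIC))
cv2.imwrite('pics/c5.png',np.hstack(o))
E
```

```text
t 9.3 pos [0.4521 0.2625 0.1541] F [-0.1  0.1 -2.5] w 0.318 gf 60.9
shift [0.0027 0.0002 0.1061] turn [-0.      0.0021 -0.    ]
scene handle_mid [(0.59, [0.5702, 0.3114, 0.117])]
scene hook_throat []
scene balance_grip [(0.67, [0.5054, 0.286, 0.1503])]
side handle_mid [(0.67, [0.5715, 0.3087, 0.1131])]
side hook_throat [(0.63, [0.5777, 0.3112, 0.1669])]
side balance_grip [(0.73, [0.4547, 0.265, 0.1681])]
```

View pics/c5.png

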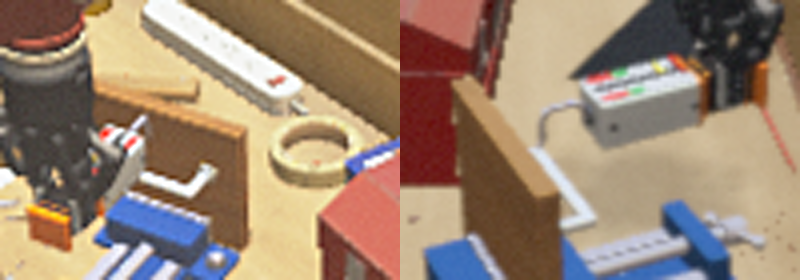

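The hook is over the bar in both crops, at (560,105) in the side one, and the network puts the throat about 4–6 mm ahead of the bar. I'll lower it now.

jog_arm(
  motion="0 0 0 0.02 0 0 0; 0 0 0 0.045 0 0 0; 0 0 0 0.07 0 0 0; 0 0 0 0.09 0 0 0; 0 0 0 0.104 0 0 0",
)

```text
time: 10.32
tool_pos: [0.4528, 0.2627, 0.1028]
tool_rot: [0.0, 0.982, 0.187, -0.001]
contact_force: [0.2, -0.3, -2.9]
gripper_width: 0.318
grasp_force: 60.9
```

```bash
python3 - <<'E'
from h import *
go([.4533,.2628,.101],-68.5)
f=grab_frame('side'); save(f,'side6.png')
for t in ['handle_mid','hook_throat']:
    print(t,[(round(d['p'],2),np.round(d['at'],4).tolist()) for d in place_of('side',t)[:1]])
cv2.imwrite('pics/c6.png',cv2.resize(cv2.imread('pics/side6.png')[170:240,210:310],(600,420),interpolation=cv2.INTER_CUBIC))
E
```

```text
t 10.32 pos [0.4528 0.2627 0.1028] F [ 0.2 -0.3 -2.9] w 0.318 gf 60.9
shift [0.0011 0.0001 0.0035] turn [0.     0.0008 0.    ]
handle_mid [(0.49, [0.5725, 0.3066, 0.1174])]
hook_throat [(0.42, [0.5762, 0.3134, 0.1142])]
```

View pics/c6.png

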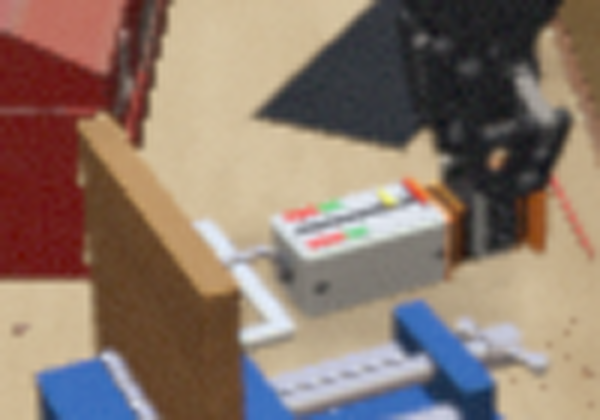

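The hook is down over the middle of the bar at (240,255), with no contact force. I'll pull part-way and calibrate.

jog_arm(
  motion="0 -0.012 0 0 0 0 0; 0 -0.026 0 0 0 0 0; 0 -0.04 0 0 0 0 0; 0 -0.054 0 0 0 0 0; 0 -0.06 0 0 0 0 0",
)

```text
time: 11.1
tool_pos: [0.4261, 0.2521, 0.1047]
tool_rot: [-0.0, 0.982, 0.186, 0.002]
contact_force: [6.5, 2.4, -5.2]
gripper_width: 0.316
grasp_force: 60.6
```

```bash
cat > ptr.py <<'E'
from h import *
f=grab_frame('wrist'); c=f['color']; hsv=cv2.cvtColor(c,cv2.COLOR_RGB2HSV)[30:240,205:315]
h,s,v=hsv[...,0].astype(int),hsv[...,1],hsv[...,2]
ok=(s>110)&(v>90)
for n,m in dict(red=((h<6)|(h>174)),yel=(h>22)&(h<34),grn=(h>45)&(h<75)).items():
    k,l,st,ce=cv2.connectedComponentsWithStats((m&ok).astype(np.uint8))
    print(n,[(st[i,:4]+[205,30,0,0]).tolist() for i in range(1,k) if st[i,4]>25])
S=[]
for _ in range(4):
    s=state(); S.append(Rt(s).inv().apply(s['contact_force'])); grab_frame('wrist')
print('tool F mean',np.mean(S,0).round(2),state()['tool_pos'].round(4),state()['time'])
E
python3 ptr.py
```

```text
red [[211, 57, 19, 50], [285, 56, 19, 49], [226, 169, 65, 9]]
yel [[238, 158, 41, 12]]
grn [[212, 107, 19, 32], [285, 106, 18, 32]]
tool F mean [5.87 0.72 4.6 ] [0.4263 0.2521 0.1048] 11.35
```

Extension is about 20 mm by both force and pointer. Another 18.5 mm brings it to the middle of the green.

jog_arm(
  motion="0 -0.012 0 0 0 0 0; 0 -0.024 0 0 0 0 0; 0 -0.031 0 0 0 0 0; 0 -0.035 0 0 0 0 0; 0 -0.037 0 0 0 0 0",
)

```text
time: 11.98
tool_pos: [0.4103, 0.2457, 0.1052]
tool_rot: [-0.001, 0.982, 0.186, 0.004]
contact_force: [10.4, 4.3, -6.3]
gripper_width: 0.318
grasp_force: 60.3
```

```bash
python3 ptr.py
```

```text
red [[211, 57, 19, 50], [285, 56, 19, 49], [225, 122, 66, 9]]
yel [[237, 111, 42, 11]]
grn [[213, 107, 18, 31], [285, 106, 18, 31]]
tool F mean [11.03  0.2   6.86] [0.4103 0.2457 0.1051] 12.225
```

The pointer is in the green at about 37 mm and 11.2 N. I'll hold for about 2.5 s, lowering 2 mm to keep the pull level.

jog_arm(
  motion="0 0 0 0.001 0 0 0; 0 0 0 0.002 0 0 0; 0 0 0 0.003 0 0 0; 0 0 0 0.004 0 0 0; 0 0 0 0.004 0 0 0",
)

```text
time: 12.85
tool_pos: [0.4111, 0.246, 0.1039]
tool_rot: [-0.001, 0.982, 0.186, 0.005]
contact_force: [10.3, 3.9, -5.1]
gripper_width: 0.317
grasp_force: 60.5
```

jog_arm(
  motion="0 0 0 0 0 0 0; 0 0 0 0 0 0 0; 0 0 0 0 0 0 0; 0 0 0 0 0 0 0; 0 0 0 0 0 0 0",
)

```text
time: 13.48
tool_pos: [0.411, 0.246, 0.1039]
tool_rot: [-0.001, 0.982, 0.186, 0.005]
contact_force: [9.7, 3.4, -4.9]
gripper_width: 0.318
grasp_force: 60.5
```

jog_arm(
  motion="0 0 0 0 0 0 0; 0 0 0 0 0 0 0; 0 0 0 0 0 0 0; 0 0 0 0 0 0 0; 0 0 0 0 0 0 0",
)

```text
time: 14.1
tool_pos: [0.411, 0.246, 0.1039]
tool_rot: [-0.001, 0.982, 0.186, 0.005]
contact_force: [10.6, 4.0, -4.8]
gripper_width: 0.316
grasp_force: 60.5
```

jog_arm(
  motion="0 0 0 0 0 0 0; 0 0 0 0 0 0 0; 0 0 0 0 0 0 0; 0 0 0 0 0 0 0; 0 0 0 0 0 0 0",
)

```text
time: 14.72
tool_pos: [0.411, 0.246, 0.1039]
tool_rot: [-0.001, 0.982, 0.186, 0.005]
contact_force: [10.5, 3.3, -4.3]
gripper_width: 0.322
grasp_force: 60.5
```

```bash
python3 ptr.py
```

```text
red [[211, 57, 19, 50], [285, 56, 19, 49], [225, 125, 66, 9]]
yel [[237, 111, 42, 12]]
grn [[212, 107, 19, 32], [285, 106, 18, 32]]
tool F mean [10.81  0.36  4.87] [0.411  0.246  0.1039] 14.975
```

Held for about 3 s at 10.8–11 N. Now I'll ease off back to the slack position.

jog_arm(
  motion="0 0.02 0 0 0 0 0; 0 0.04 0 0 0 0 0; 0 0.06 0 0 0 0 0; 0 0.078 0 0 0 0 0; 0 0.09 0 0 0 0 0",
)

```text
time: 15.6
tool_pos: [0.4491, 0.2613, 0.1011]
tool_rot: [0.0, 0.982, 0.187, -0.002]
contact_force: [0.6, -0.1, -3.9]
gripper_width: 0.317
grasp_force: 60.9
```

```bash
python3 ptr.py; python3 -c "
from h import *
go([.4533,.2628,.16],-68.5)"
```

```text
red [[211, 57, 19, 50], [285, 56, 19, 50], [229, 218, 61, 11]]
yel [[237, 111, 42, 12]]
grn [[212, 107, 19, 32], [285, 106, 18, 32]]
tool F mean [-0.01  0.31  3.43] [0.4491 0.2613 0.1013] 15.85
t 15.85 pos [0.4491 0.2613 0.1013] F [-0.1  0.7 -3.1] w 0.318 gf 60.9
shift [ 0.0087  0.0003 -0.1174] turn [-0.      0.0012  0.0001]
```

jog_arm(
  motion="0 0.009 0 0 0 0 0; 0 0.009 0 -0.02 0 0 0; 0 0.009 0 -0.05 0 0 0; 0 0.009 0 -0.09 0 0 0; 0 0.009 0 -0.15 0 0 0",
)

```text
time: 16.48
tool_pos: [0.4537, 0.2631, 0.1783]
tool_rot: [0.0, 0.982, 0.187, -0.0]
contact_force: [1.0, -0.5, -2.4]
gripper_width: 0.318
grasp_force: 60.8
```

```bash
python3 -c "
from h import *
go([.393,.251,.19],-72)"
```

```text
t 16.48 pos [0.4537 0.2631 0.1783] F [ 1.  -0.5 -2.4] w 0.318 gf 60.8
shift [-0.1219 -0.0221 -0.0233] turn [0.     0.0003 0.0408]
```

jog_arm(
  motion="0 -0.1 0 -0.03 0 0 0; 0 -0.16 0.08 -0.05 0 0 0; 0 -0.19 0.18 -0.05 0 0 0; 0 -0.23 0.28 -0.05 0 0 -0.1; 0 -0.27 0.39 -0.05 0 0 -0.2",
)

```text
time: 17.1
tool_pos: [0.4003, 0.0362, 0.204]
tool_rot: [0.001, 0.945, 0.327, 0.002]
contact_force: [1.4, -0.0, -2.1]
gripper_width: 0.316
grasp_force: 60.8
```

```bash
python3 -c "
from h import *
go([.4239,-.1879,.1],-29.5)"
```

```text
t 17.1 pos [0.4003 0.0362 0.204 ] F [ 1.4 -0.  -2.1] w 0.316 gf 60.8
shift [-0.2407  0.3808  0.2085] turn [ 0.0022 -0.0014 -0.2595]
```

jog_arm(
  motion="0 -0.06 0.1 0 0 0 -0.1; 0 -0.12 0.2 0 0 0 -0.2; 0 -0.18 0.29 0.05 0 0 -0.26; 0 -0.23 0.37 0.1 0 0 -0.26; 0 -0.241 0.381 0.16 0 0 -0.26",
)

```text
time: 17.73
tool_pos: [0.4232, -0.1904, 0.124]
tool_rot: [0.002, 0.866, 0.5, 0.001]
contact_force: [-0.0, 0.2, -3.5]
gripper_width: 0.315
grasp_force: 60.9
```

jog_arm(
  motion="0 0 0 0 0 0 0; 0 0 0 0 0 0 0; 0 0 0 0 0 0 0; 0 0 0 0 0 0 0; 0 0 0 0 0 0 0",
)

```text
time: 18.35
tool_pos: [0.4224, -0.1865, 0.1226]
tool_rot: [0.001, 0.865, 0.502, 0.0]
contact_force: [-0.7, 0.8, -3.1]
gripper_width: 0.321
grasp_force: 60.8
```

```bash
python3 - <<'E'
from h import *
f=grab_frame('wrist'); save(f,'w7.png')
for d in cut_out('wrist','rest_mat')[:1]:
    P=fp(f,d['pixels']);Q=P[(abs(P[:,2])<.01)];print('mat',d['p'],len(Q),cv2.minAreaRect(Q[:,:2].astype(np.float32)))
f=grab_frame('scene')
for d in cut_out('scene','rest_mat')[:1]:
    P=pts(f,d['pixels']);Q=P[(abs(P[:,2])<.01)];print('mat',d['p'],len(Q),cv2.minAreaRect(Q[:,:2].astype(np.float32)))
go([.4239,-.1879,.012],-29.5)
E
```

```text
mat 0.84 8551 ((0.45131537318229675, -0.1409396231174469), (0.24845394492149353, 0.11339166015386581), 60.68954086303711)
mat 0.92 1501 ((0.4507753849029541, -0.13827639818191528), (0.2506714165210724, 0.1115003451704979), 61.225440979003906)
t 18.55 pos [ 0.422  -0.1866  0.122 ] F [-0.5  0.9 -3.3] w 0.318 gf 60.8
shift [-0.0004  0.0045  0.2199] turn [-0.     0.    -0.003]
```

View pics/w7.png

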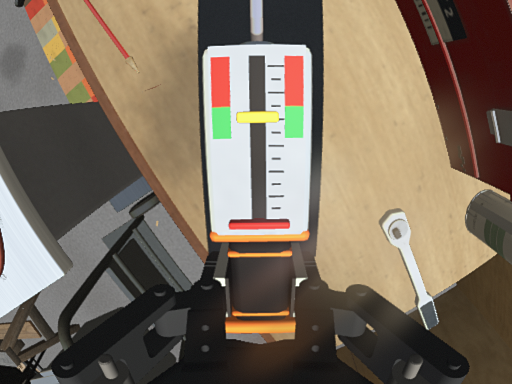

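The picture shows the mat centred under the balance, the yellow marker in the green at (258,117) and the pointer at zero at (258,225). Lowering it now.

jog_arm(
  motion="0 0 0.004 0.06 0 0 -0.003; 0 0 0.004 0.12 0 0 -0.003; 0 0 0.004 0.17 0 0 -0.003; 0 0 0.004 0.2 0 0 -0.003; 0 0 0.004 0.214 0 0 -0.003",
)

```text
time: 19.18
tool_pos: [0.4236, -0.1875, 0.0143]
tool_rot: [-0.0, 0.864, 0.504, -0.0]
contact_force: [-1.0, 0.5, -2.1]
gripper_width: 0.314
grasp_force: 60.8
```

jog_arm(
  motion="0 0 0 0.002 0 0 0; 0 0 0 0.004 0 0 0; 0 0 0 0.006 0 0 0; 0 0 0 0.008 0 0 0; 0 0 0 0.008 0 0 0",
)

```text
time: 19.8
tool_pos: [0.4238, -0.1877, 0.011]
tool_rot: [0.0, 0.864, 0.504, 0.0]
contact_force: [0.2, 0.3, -2.9]
gripper_width: 0.317
grasp_force: 60.8
```

Not quite in contact yet, so I'll go 2 mm lower in small steps and then open.

jog_arm(
  motion="0 0 0 0.001 0 0 0; 0 0 0 0.002 0 0 0; 0 0 0 0.003 0 0 0; 0 0 0 0.003 0 0 0; 0 0 0 0.003 0 0 0",
)

```text
time: 20.42
tool_pos: [0.4239, -0.1877, 0.0096]
tool_rot: [0.0, 0.864, 0.504, 0.0]
contact_force: [-1.7, -0.3, -1.3]
gripper_width: 0.318
grasp_force: 61.2
```

jog_arm(
  motion="40 0 0 0.001 0 0 0; 60 0 0 0.001 0 0 0; 80 0 0 0.001 0 0 0; 100 0 0 0.001 0 0 0; 100 0 0 0.001 0 0 0",
)

```text
time: 21.05
tool_pos: [0.4238, -0.1877, 0.009]
tool_rot: [0.0, 0.864, 0.504, 0.0]
contact_force: [-0.3, 0.6, 0.1]
gripper_width: 1.003
grasp_force: 0.0
```

jog_arm(
  motion="100 0 0 0 0 0 0; 100 0 0 -0.03 0 0 0; 100 0 0 -0.1 0 0 0; 100 0 0 -0.2 0 0 0; 100 0 0 -0.32 0 0 0",
)

```text
time: 21.68
tool_pos: [0.4231, -0.1872, 0.1706]
tool_rot: [-0.0, 0.864, 0.504, -0.0]
contact_force: [0.8, -0.6, 0.1]
gripper_width: 0.999
grasp_force: 0.0
```

jog_arm(
  motion="100 0 0 -0.1 0 0 0; 100 0 0 -0.1 0 0 0; 100 0 0 -0.1 0 0 0; 100 0 0 -0.1 0 0 0; 100 0 0 -0.1 0 0 0",
)

```text
time: 22.3
tool_pos: [0.4231, -0.1872, 0.2173]
tool_rot: [-0.001, 0.864, 0.504, -0.001]
contact_force: [0.9, 0.3, -0.1]
gripper_width: 0.998
grasp_force: 0.0
```

```bash
python3 - <<'E'
from h import *
f=grab_frame('wrist'); save(f,'w8.png')
for t in ['rest_mat','pull_balance']:
  for d in cut_out('wrist',t)[:1]:
    P=fp(f,d['pixels']);Q=P[(abs(P[:,2])<.01)] if t=='rest_mat' else P[P[:,2]>.012];print(t,d['p'],len(Q),P.max(0)[2],cv2.minAreaRect(Q[:,:2].astype(np.float32)))
print([d['at'] for c in ['scene','side'] for t in ['c_clamp','ratchet'] if grab_frame(c) is not None for d in place_of(c,t)[:1]],state()['time'])
E
```

```text
rest_mat 0.78 13528 0.03966330846174698 ((0.45090198516845703, -0.14163810014724731), (0.2534523010253906, 0.11256739497184753), 60.592979431152344)
pull_balance 0.74 4253 0.04888247793575928 ((0.4517704248428345, -0.14007562398910522), (0.17101383209228516, 0.04283950850367546), 61.14994430541992)
[[0.4366, 0.4597, 0.001], [0.5294, -0.3637, 0.0017], [0.4332, 0.4588, -0.0042], [0.526, -0.3666, 0.0008]] 22.85
```

View pics/w8.png

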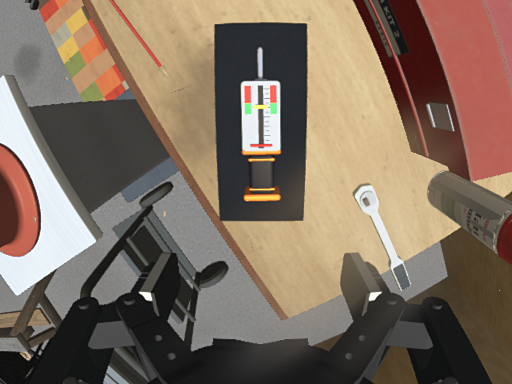

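The balance lies right way up in the middle of the mat, within 2 mm and 1°. The marker is in the green at (260,107), and the clamp and ratchet are where they started.

```bash
python3 -c "
from plant import *
print(job_done())"
```

```text
the job is handed in; nothing more can be done
None
```

The handle held: I pulled it at about 11 N in the green for about 3 s, and the balance is back on the middle of its mat, right way up with the yellow marker in the green; the job is handed in.

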